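Prove the pull scale against its set tab

TASK

Check that the spring pull scale runs freely before the day's bags are weighed on it: pull its upright handle straight out until the pointer bar on the face stands level with the set tab clipped over the edge of the face, and hold it there for two seconds. Then ease the handle all the way back home without letting it snap back, and let go. Do not shift the tab, and leave the things around the scale where they stand.

Things in the scene. Friction and masses are not known exactly. Their poses are not given: they have to be found in the camera images.
- scale: Spring pull scale, fixed to the table: wooden board 220 x 130 x 12 mm with a steel housing 170 (x) x 50 (y) mm, top at 46 mm, white face with black ticks every 10 mm on top. Origin: centre of the board's underside. Its -x axis is the direction in which the handle is pulled out (roughly to the robot's right, world -y), z up. Housing front end at x = -85 mm, board's at -110 mm.
- handle (a point): Upright black grip on the draw rod, 20 mm thick along the pull, 36 mm wide across, from 18 to 80 mm above the table; can be pinched from above either way. This point: mid grip, 62 mm above the table; at home at the scale's x = -155 mm, its centre 70 mm from the housing. A 10 mm rod runs from its back to the housing at 29 mm height. Axes as the scale's.
- draw (a joint): How far the handle is drawn out, m: 0 = home (on its stop), 0.12 = end stop. Handle and pointer move together along the scale's -x. A spring pulls it home: 3 N at home plus 0.12 N per mm drawn (about 14 N at 95 mm); let go, it snaps back.
- pointer (a point): Dark steel pointer bar on the white face, 26 mm long across the scale, 8 mm along it, 8 mm high; rigid with the handle, 220 mm behind it. This point: centre of the bar, 52 mm above the table, at the scale's y = -12 mm; at home at the scale's x = +65 mm. Axes as the scale's.
- tab_mark (a point): Black plastic set tab clipped over the face's scale +y edge: block 10 mm along the scale, 22 mm across, top 63 mm above the table, set anywhere from 45 to 95 mm of draw. This point: middle of its top, at the scale's y = +18 mm. Axes as the scale's: level means pointer and tab share the same scale x. It slides stiffly (8 N) if pushed; it does not block the pointer.
- caddy: Yellow plastic caddy, 126 x 126 mm, 163 mm high with the knob on its lid, loose. Origin: centre of its underside.
- gourd: Calabash gourd in a round steel stand, about 100 mm across, with a steel bombilla sticking out, 180 mm high in all, loose. Origin: centre of its underside.
- plate: Orange melamine plate, 200 mm across, 18 mm high, loose. Origin: centre of its underside.
- jar: Clip-top glass jar, 90 mm across (about 110 over the wire clip), 137 mm high, loose. Origin: centre of its underside.

How it is judged:
By the outcome, as a careful person would: the job done as asked, in the order asked, and still so for the second after the job is handed in, with the robot touching nothing.
It also fails if it takes over 45 s, if anything falls off the work surface, if the arm or the gripper's body presses on something with over 40 N, if the wrist force passes 120 N, or if a joint passes its speed limit or range.

ROBOT

A 6-joint arm with a two-finger parallel gripper is mounted at the origin on the work surface. World frame = base frame: x ahead of the robot, y to its left, z up, the work surface at z = 0. Lengths are in m, angles in rad, forces in N, time in s.
With the tool pointing down it reaches from about 0.4 to 0.825 m from the base axis. Payload 7 kg.
Tool frame: the origin (TCP) lies on the centre line of the jaws, within the pads' length; the fingertips stand 22 mm ahead of it and the grasp point (between the pads) lies 3 mm ahead of it (arm.tcp_to_tips is the distance from the TCP to the fingertips, in m); z points along the fingers, y is the line along which they close (so a half turn about z gives the same grasp; the last joint's range is limited). The gripper opens to 88 mm and grips with 3 to 60 N. Pads are 19 mm wide; open, the fingers measure 130 mm over their backs; the gripper's body (78 mm by 193 mm) begins 47 mm behind the grasp point.
Start: joints at [1.586, 0.359, 0.012, 0, -1.224, -0.288], TCP at [0.182, 0.65, 0.218] pointing down, gripper open.
Joint ranges: [-3.07, 3.07], [-1.43, 2.12], [-1.02, 1.25], [-3.03, 1.67], [-3.05, -0], [-3.03, 3.03]. Speed limits (rad/s): [2.39, 2.39, 3.01, 3.14, 3.14, 3.14].

INTERFACE

Orientations are given as [roll, pitch, yaw] about the fixed x, y, z axes, in that order (R = Rz(yaw) Ry(pitch) Rx(roll)).
In Python, from station import arm gives the robot as it stands.
- The arm moves only by the tool jog_arm, never from a script. Its argument "targets" is a list of rows, each an object of numbers: "dx", "dy", "dz": the shift along the tool's x, y, z in mm; "rx", "ry", "rz": the turn, a rotation vector about the tool's x, y, z in rad; "gripper": the closure, from 0 (fully open) to 1 (shut). In form: [{"dx": .., "dy": .., "dz": .., "rx": .., "ry": .., "rz": .., "gripper": ..}, ...]. A call has exactly 8 rows; each row is the pose to reach, as a shift and turn from the pose commanded when the call began, along the tool's axes at that moment; what a row does not reach only later rows make up. A row lasts 1/12 s, in which the tool goes at most 41.7 mm and 7.16 degrees, less where a joint would pass 70% of its speed; a pose out of reach is approached as far as the arm can. A call with a gripper value outside its range is refused whole. The fingers move at their own pace and stop on an object; "force" is the grip in N (left out, the last holds). Time passes only in rows, so rows that repeat a pose let the fingers close, or fill a call up. It gives the time, the measured TCP pose, the force, the opening and the grip force at its end, in the units of the state.
- arm.get_state(): the state, without advancing time (a new reading comes with each control period).
- arm.grab_frame(name): name is "scene" or "side" or "wrist"; returns a dict with "frame" (480x640x3 uint8, red, green, blue), "z_map" (480x640 float32, m along the optical axis (not along the pixel's ray), 0 where there is no reading), "fx", "fy", "cx", "cy" (pixels), "view" (4x4, takes a point from world to camera coordinates). Camera axes: x right, y down, z forward; pixel columns grow to the right and rows downward; lengths in m; the calibration is good to about 2 mm. A picture is of the moment at which its call begins.
- arm.job_done(): hands the job in; it is judged then, once.
The state is a dict: "t": time; "q": joint angles; "qd": joint speeds; "joint_efforts": joint torques, N m; "eef_pos": TCP position; "ee_rot": TCP orientation; "force": force on the tool from outside, world axes, zero at the start; "moment": the same for the moment, N m; "width": finger opening in m; "gripper_force": force on a finger pad.
Only numpy, scipy, OpenCV 4.12 (cv2) and the standard library are available. Lean on these libraries where they do the work, as an engineer would, in place of code of your own. Each camera call takes 0.05 s, during which the arm holds its last target. There are 200 camera calls.

## Working session

There is one attempt and no reset: what is moved stays moved. The work goes in short steps, Python scripts to look and compute and a tool call to move; the robot and the scene stay as the last step left them, time stands still between calls to the robot, and variables do not carry over. Pictures are saved under pics/ and viewed, at most 10 in all, crops included, and the job is handed in when it is done.

Besides the shell and the picture viewer there is one more tool, called after ">>>" as name([rows], argument=value, ...), one row to a line, values as JSON. jog_arm: Moves the arm, as the interface text tells. Its arguments: {"type":"object","properties":{"targets":{"type":"array","items":{"type":"object","properties":{"dx":{"type":"number"},"dy":{"type":"number"},"dz":{"type":"number"},"rx":{"type":"number"},"ry":{"type":"number"},"rz":{"type":"number"},"gripper":{"type":"number"}}}},"force":{"type":"number"}},"required":["targets"]}

```bash
mkdir -p pics; ls; cat > h.py <<'E'
import numpy as np, cv2
from station import arm
def grab(n):
    f=arm.grab_frame(n); return f
def save(f,p,crop=None,s=1):
    im=f["frame"][:,:,::-1]
    if crop: a,b,c,d=crop; im=im[b:d,a:c]
    cv2.imwrite(p,cv2.resize(im,None,fx=s,fy=s,interpolation=cv2.INTER_CUBIC))
def world(f,u=None,v=None):
    # full point map in world
    z=f["z_map"]; V,U=np.mgrid[0:480,0:640]
    P=np.stack([(U-f["cx"])/f["fx"]*z,(V-f["cy"])/f["fy"]*z,z,np.ones_like(z)],-1)
    W=P@np.linalg.inv(f["view"]).T
    W[z==0]=np.nan
    return W[...,:3]
def ray(f,u,v,h):
    # pixel onto plane z=h
    M=np.linalg.inv(f["view"]); o=M[:3,3]; d=M[:3,:3]@[(u-f["cx"])/f["fx"],(v-f["cy"])/f["fy"],1]
    return o+d*(h-o[2])/d[2]
E
python3 - <<'E'
from h import *
a=grab("scene"); b=grab("side")
save(a,"pics/scene.png"); save(b,"pics/side.png")
np.savez("f1.npz",**{"a_"+k:v for k,v in a.items()},**{"b_"+k:v for k,v in b.items()})
s=arm.get_state(); print(s); print(a["view"],b["view"])
E
```

```text
pics
{'t': 0.1, 'q': array([ 1.58609460e+00,  3.59347322e-01,  1.11739749e-02, -3.14961784e-04,
       -1.22409118e+00, -2.88131249e-01]), 'qd': array([ 0.00021299, -0.00305571,  0.00315522,  0.00136811, -0.00013133,
       -0.00183283]), 'joint_efforts': array([-7.96946933e-04, -5.84160089e+01,  2.93751597e+01,  7.01535612e+00,
        1.01628515e-02, -5.66166727e-05]), 'eef_pos': array([0.18176923, 0.64961218, 0.21730471]), 'ee_rot': array([ 3.14010083e+00, -1.33352143e-04, -2.72940120e-01]), 'force': array([ 0.09782502,  0.0668031 , -0.3496405 ]), 'moment': array([-0.03242308, -0.04918489,  0.0211504 ]), 'gripper_force': 0.0, 'width': 0.08751380099567731}
[[-0.61570596  0.78796897 -0.00332762  0.31614829]
 [ 0.52295831  0.40546481 -0.74974189 -0.24338669]
 [-0.58942411 -0.46336075 -0.66172202  1.6323368 ]
 [ 0.          0.          0.          1.        ]] [[ 0.93077793 -0.36538052 -0.01222784 -0.48299065]
 [-0.25322875 -0.6202344  -0.742418    0.20573499]
 [ 0.26368094  0.69412273 -0.66982535  1.19566651]
 [ 0.          0.          0.          1.        ]]
```

View pics/scene.png

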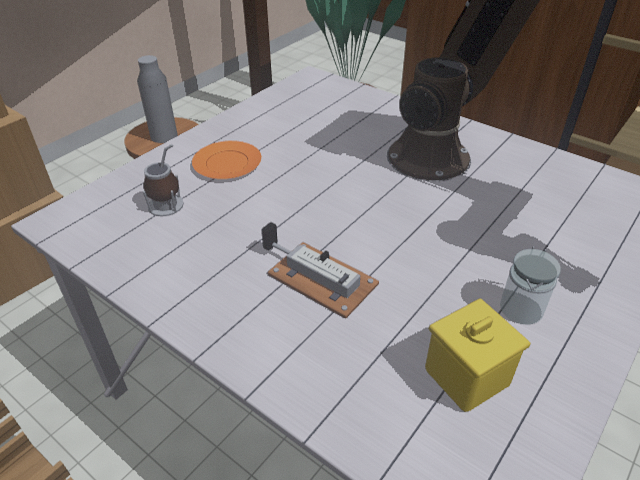

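View pics/side.png

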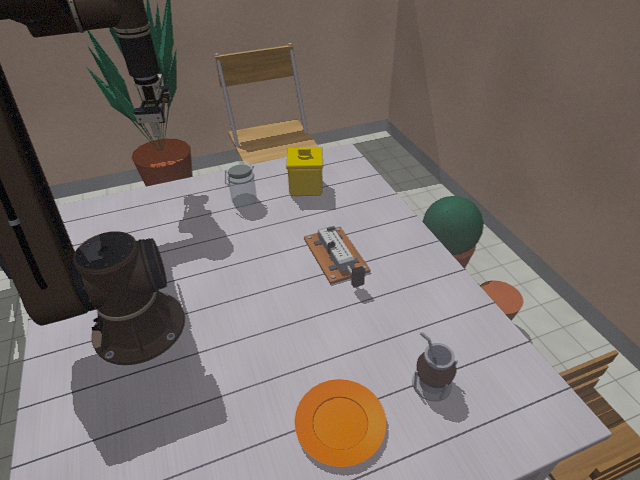

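Scene view: the handle is at about (269,236), the tab at (325,256), the pointer at (345,277) and the board spans (268–378, 243–312). The side view shows the handle at (358,275). The gourd, plate, jar and caddy are all clear of the pull path. Next I'll fit the board.

```bash
python3 - <<'E'
from h import *
d=np.load("f1.npz"); 
for c,box in(("a",(255,215,390,320)),("b",(295,220,380,295))):
    f={k[2:]:d[k] for k in d.files if k[0]==c}
    W=world(f); im=f["frame"].astype(int)
    m=np.zeros((480,640),bool); m[box[1]:box[3],box[0]:box[2]]=1
    r,g,b=im[...,0],im[...,1],im[...,2]
    wood=m&(r-b>35)&(abs(W[...,2]-.012)<.006)
    P=W[wood]; rc=cv2.minAreaRect(P[:,:2].astype(np.float32)*1000)
    print(c,"board",rc,P[:,2].mean())
    blk=m&(r<70)&(g<70)&(b<70)&(W[...,2]>.035)
    n,l,st,ce=cv2.connectedComponentsWithStats(blk.astype(np.uint8))
    for i in range(1,n):
        if st[i,4]>5:
            Q=W[l==i]; print(st[i],Q.mean(0).round(4),Q.min(0).round(4),Q.max(0).round(4))
    save(f,f"pics/crop_{c}.png",box,5)
E
```

```text
a board ((588.0078735351562, 64.4665298461914), (130.6016387939453, 218.1473846435547), 0.4585203528404236) 0.01259390063823382
[262 223  15  24 255] [ 0.5958 -0.0862  0.0619] [ 0.575  -0.0993  0.0352] [ 0.6116 -0.0779  0.0852]
[320 251   9  10  52] [0.5721 0.0562 0.058 ] [0.5581 0.0508 0.046 ] [0.5832 0.0597 0.0664]
b board ((585.302001953125, 60.71799850463867), (128.8343048095703, 219.4708709716797), 0.6427291631698608) 0.011708660216280378
[327 228   7   3   7] [0.594  0.1233 0.0529] [0.5857 0.1181 0.049 ] [0.6019 0.1278 0.0583]
[328 242   7  10  38] [0.5649 0.0499 0.0549] [0.5571 0.0457 0.0354] [0.5767 0.0571 0.066 ]
[352 267  13  18 182] [ 0.5846 -0.0999  0.0629] [ 0.5701 -0.1065  0.0352] [ 0.602  -0.0854  0.083 ]
```

View pics/crop_a.png

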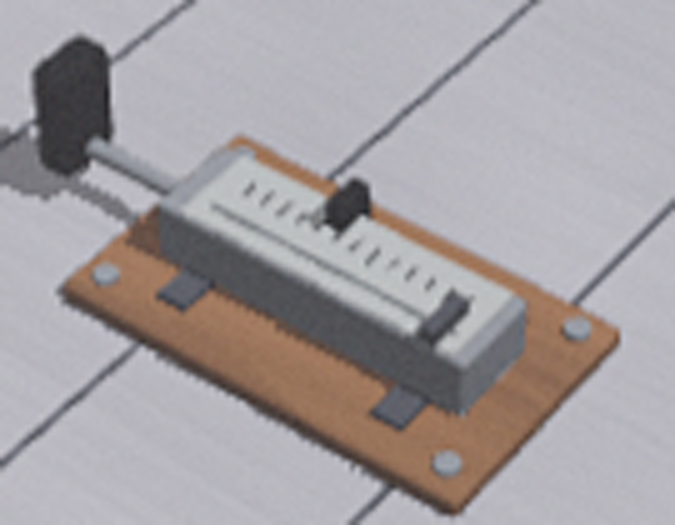

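The board fit gives its centre near (0.5867, 0.0626), with scale x about world +y (yaw 0.5° off). That puts the handle near (0.588, -0.0925) and the tab at about 74 mm of draw. I'll move above the handle first and refine from close by.

>>> jog_arm([
  {"dx":20,"dy":20,"rz":-0.04,"gripper":0.4},
  {"dx":45,"dy":46,"rz":-0.1,"gripper":0.4},
  {"dx":72,"dy":73,"rz":-0.16,"gripper":0.4},
  {"dx":99,"dy":100,"rz":-0.22,"gripper":0.4},
  {"dx":126,"dy":128,"rz":-0.26,"gripper":0.4},
  {"dx":153,"dy":156,"rz":-0.2825,"gripper":0.4},
  {"dx":180,"dy":184,"rz":-0.2825,"gripper":0.4},
  {"dx":207,"dy":212,"rz":-0.2825,"gripper":0.4},
])

```text
invalid input at $.targets[0]: expected keys dx, dy, dz, rx, ry, rz, gripper
```

>>> jog_arm([
  {"dx":20,"dy":20,"dz":0,"rx":0,"ry":0,"rz":-0.04,"gripper":0.4},
  {"dx":45,"dy":46,"dz":0,"rx":0,"ry":0,"rz":-0.1,"gripper":0.4},
  {"dx":72,"dy":73,"dz":0,"rx":0,"ry":0,"rz":-0.16,"gripper":0.4},
  {"dx":99,"dy":100,"dz":0,"rx":0,"ry":0,"rz":-0.22,"gripper":0.4},
  {"dx":126,"dy":128,"dz":0,"rx":0,"ry":0,"rz":-0.26,"gripper":0.4},
  {"dx":153,"dy":156,"dz":0,"rx":0,"ry":0,"rz":-0.2825,"gripper":0.4},
  {"dx":180,"dy":184,"dz":0,"rx":0,"ry":0,"rz":-0.2825,"gripper":0.4},
  {"dx":207,"dy":212,"dz":0,"rx":0,"ry":0,"rz":-0.2825,"gripper":0.4},
])

```text
t: 0.77
eef_pos: [0.3244, 0.3881, 0.218]
ee_rot: [3.141, 0.0, 0.01]
force: [2.6, 1.0, -0.2]
width: 0.0527
gripper_force: 0.0
```

>>> jog_arm([
  {"dx":18,"dy":34,"dz":0,"rx":0,"ry":0,"rz":0,"gripper":0.4},
  {"dx":36,"dy":68,"dz":0,"rx":0,"ry":0,"rz":0,"gripper":0.4},
  {"dx":54,"dy":102,"dz":0,"rx":0,"ry":0,"rz":0,"gripper":0.4},
  {"dx":72,"dy":136,"dz":0,"rx":0,"ry":0,"rz":0,"gripper":0.4},
  {"dx":91,"dy":170,"dz":0,"rx":0,"ry":0,"rz":0,"gripper":0.4},
  {"dx":109,"dy":204,"dz":0,"rx":0,"ry":0,"rz":0,"gripper":0.4},
  {"dx":127,"dy":238,"dz":0,"rx":0,"ry":0,"rz":0,"gripper":0.4},
  {"dx":145,"dy":272,"dz":0,"rx":0,"ry":0,"rz":0,"gripper":0.4},
])

```text
t: 1.43
eef_pos: [0.4721, 0.1176, 0.2182]
ee_rot: [-3.141, -0.0, 0.01]
force: [0.7, 0.7, -0.2]
width: 0.0527
gripper_force: 0.0
```

>>> jog_arm([
  {"dx":18,"dy":34,"dz":0,"rx":0,"ry":0,"rz":0,"gripper":0.4},
  {"dx":36,"dy":68,"dz":0,"rx":0,"ry":0,"rz":0,"gripper":0.4},
  {"dx":54,"dy":102,"dz":0,"rx":0,"ry":0,"rz":0,"gripper":0.4},
  {"dx":72,"dy":134,"dz":0,"rx":0,"ry":0,"rz":0,"gripper":0.4},
  {"dx":90,"dy":164,"dz":0,"rx":0,"ry":0,"rz":0,"gripper":0.4},
  {"dx":104,"dy":190,"dz":0,"rx":0,"ry":0,"rz":0,"gripper":0.4},
  {"dx":114,"dy":213,"dz":0,"rx":0,"ry":0,"rz":0,"gripper":0.4},
  {"dx":114,"dy":213,"dz":0,"rx":0,"ry":0,"rz":0,"gripper":0.4},
])

```text
t: 2.1
eef_pos: [0.5887, -0.096, 0.217]
ee_rot: [3.141, 0.002, 0.007]
force: [0.8, 0.3, 0.6]
width: 0.0525
gripper_force: 0.0
```

```bash
python3 - <<'E'
from h import *
f=grab("wrist"); save(f,"pics/wrist1.png"); np.savez("w1.npz",**f)
s=arm.get_state(); print(s["t"],s["eef_pos"],s["ee_rot"],s["force"]); print(np.linalg.inv(f["view"]))
E
```

```text
2.15 [ 0.58793286 -0.09444829  0.21696685] [3.14128842e+00 1.93842130e-03 6.44058842e-03] [-0.40355064 -0.44429945 -0.08528584]
[[ 0.00559755 -0.95813513 -0.28626168  0.66619545]
 [-0.99998319 -0.00492981 -0.00305326 -0.09511278]
 [ 0.00151422  0.28627395 -0.95814661  0.38219016]
 [ 0.          0.          0.          1.        ]]
```

View pics/wrist1.png

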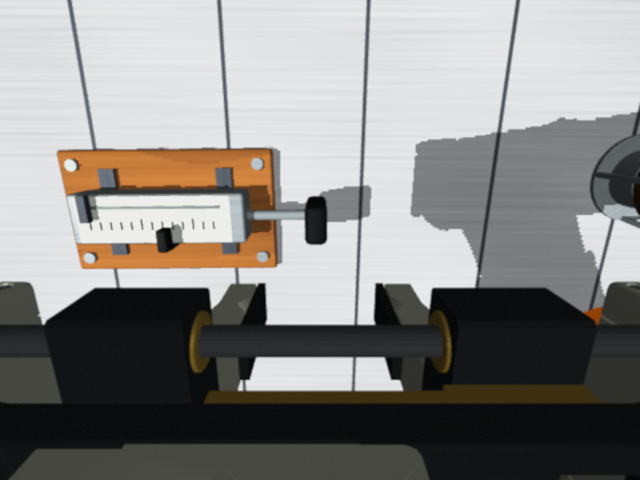

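Wrist view: the handle top is at (316,220), the pointer at (84,208), the tab at (164,239) and the board at (58–277, 149–268). I'll compute these to mm precision.

```bash
python3 - <<'E'
from h import *
f=dict(np.load("w1.npz")); W=world(f); im=f["frame"].astype(int); r,g,b=im[...,0],im[...,1],im[...,2]
m=np.zeros((480,640),bool); m[140:275,50:340]=1
P=W[m&(r-b>60)&(abs(W[...,2]-.012)<.006)]
print("board",cv2.minAreaRect(P[:,:2].astype(np.float32)*1000),P[:,2].mean())
for n,(x0,y0,x1,y1),h in(("handle",(300,190,335,250),.080),("tab",(150,222,182,258),.063),("ptr",(70,190,96,226),.056)):
    k=np.zeros_like(m); k[y0:y1,x0:x1]=1
    dk=k&(im.max(-1)<75)
    z=W[...,2]; top=dk&(abs(z-h)<.004)
    v,u=np.nonzero(top); print(n,dk.sum(),top.sum(),np.nanmax(z[dk]),(u.min(),u.max(),v.min(),v.max()) if len(u) else "")
    if len(u):
        Q=np.array([ray(f,a,c,h)[:2] for a,c in zip(u,v)])*1000
        print(cv2.minAreaRect(Q.astype(np.float32)),Q.mean(0),Q.min(0),Q.max(0))
save(f,"pics/w1c.png",(50,140,340,275),2.7)
E
```

```text
board ((587.6703491210938, 62.78376388549805), (128.83743286132812, 218.9026641845703), 0.7077330946922302) 0.010548033476488828
handle 942 708 0.08063442941767984 (np.int64(305), np.int64(325), np.int64(206), np.int64(243))
((591.38818359375, -91.68364715576172), (33.39136505126953, 17.4549617767334), 0.5539788007736206) [591.21719251 -91.77465035] [ 574.6929759  -100.54539597] [608.07359056 -82.9146131 ]
tab 347 199 0.06403436794402223 (np.int64(157), np.int64(168), np.int64(230), np.int64(251))
((571.1596069335938, 52.135074615478516), (20.632471084594727, 8.978964805603027), 1.6830530166625977) [570.8871651   52.00784358] [560.90906148  47.37295446] [581.46588731  56.44173096]
ptr 218 31 0.0555142490669569 (np.int64(79), np.int64(88), np.int64(195), np.int64(221))
((600.5692138671875, 122.55953979492188), (24.868980407714844, 3.643582820892334), 8.86133861541748) [601.14491129 122.60175987] [588.00250204 121.57171871] [612.59437811 126.27504184]
```

View pics/w1c.png

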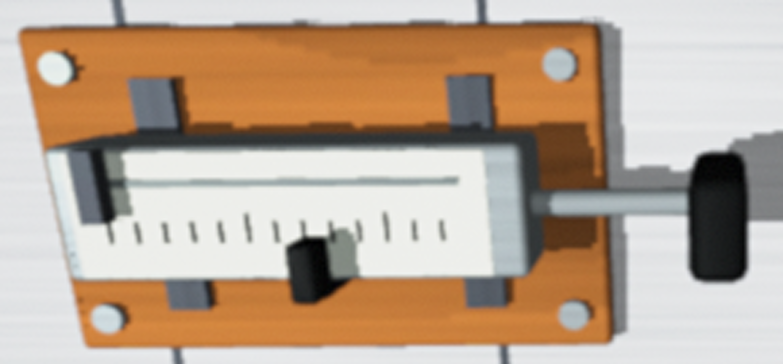

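>>> jog_arm([
  {"dx":2,"dy":-2.5,"dz":20,"rx":0,"ry":0,"rz":0,"gripper":0.4},
  {"dx":2,"dy":-2.5,"dz":45,"rx":0,"ry":0,"rz":0,"gripper":0.4},
  {"dx":2,"dy":-2.5,"dz":70,"rx":0,"ry":0,"rz":0,"gripper":0.4},
  {"dx":2,"dy":-2.5,"dz":95,"rx":0,"ry":0,"rz":0,"gripper":0.4},
  {"dx":2,"dy":-2.5,"dz":118,"rx":0,"ry":0,"rz":0,"gripper":0.4},
  {"dx":2,"dy":-2.5,"dz":136,"rx":0,"ry":0,"rz":0,"gripper":0.4},
  {"dx":2,"dy":-2.5,"dz":148,"rx":0,"ry":0,"rz":0,"gripper":0.4},
  {"dx":2,"dy":-2.5,"dz":152,"rx":0,"ry":0,"rz":0,"gripper":0.4},
])

```text
t: 2.82
eef_pos: [0.5879, -0.0891, 0.0639]
ee_rot: [3.142, 0.004, 0.01]
force: [-0.7, -0.2, 0.7]
width: 0.0527
gripper_force: 0.0
```

>>> jog_arm([
  {"dx":0,"dy":0,"dz":0,"rx":0,"ry":0,"rz":0,"gripper":0.6},
  {"dx":0,"dy":0,"dz":0,"rx":0,"ry":0,"rz":0,"gripper":0.9},
  {"dx":0,"dy":0,"dz":0,"rx":0,"ry":0,"rz":0,"gripper":0.9},
  {"dx":0,"dy":0,"dz":0,"rx":0,"ry":0,"rz":0,"gripper":0.9},
  {"dx":0,"dy":0,"dz":0,"rx":0,"ry":0,"rz":0,"gripper":0.9},
  {"dx":0,"dy":0,"dz":0,"rx":0,"ry":0,"rz":0,"gripper":0.9},
  {"dx":0,"dy":0,"dz":0,"rx":0,"ry":0,"rz":0,"gripper":0.9},
  {"dx":0,"dy":0,"dz":0,"rx":0,"ry":0,"rz":0,"gripper":0.9},
], force=35)

```text
t: 3.48
eef_pos: [0.5902, -0.0919, 0.0671]
ee_rot: [3.139, -0.001, 0.01]
force: [1.3, -11.2, 1.0]
width: 0.0192
gripper_force: 35.0
```

>>> jog_arm([
  {"dx":0,"dy":4,"dz":0,"rx":0,"ry":0,"rz":0,"gripper":0.9},
  {"dx":0,"dy":13,"dz":0,"rx":0,"ry":0,"rz":0,"gripper":0.9},
  {"dx":0,"dy":23,"dz":0,"rx":0,"ry":0,"rz":0,"gripper":0.9},
  {"dx":0,"dy":33,"dz":0,"rx":0,"ry":0,"rz":0,"gripper":0.9},
  {"dx":0,"dy":43,"dz":0,"rx":0,"ry":0,"rz":0,"gripper":0.9},
  {"dx":0,"dy":53,"dz":0,"rx":0,"ry":0,"rz":0,"gripper":0.9},
  {"dx":0,"dy":60,"dz":0,"rx":0,"ry":0,"rz":0,"gripper":0.9},
  {"dx":0,"dy":64,"dz":0,"rx":0,"ry":0,"rz":0,"gripper":0.9},
])

```text
t: 4.15
eef_pos: [0.5912, -0.1529, 0.067]
ee_rot: [-3.14, -0.002, 0.009]
force: [-1.0, 10.5, 5.8]
width: 0.0193
gripper_force: 35.0
```

```bash
cat > m.py <<'E'
from h import *
import sys
n=sys.argv[1]
for c in("wrist","scene","side"):
    f=grab(c); np.savez(f"{n}_{c}.npz",**f)
    # predicted pixels of ptr (from TCP y) and tab
    V=f["view"]
    def px(p):
        q=V@np.r_[p,1]; return (f["fx"]*q[0]/q[2]+f["cx"],f["fy"]*q[1]/q[2]+f["cy"])
    print(c,"tab",px([.571,.052,.063]),"face",px([.6,.052,.056]),px([.6,.10,.05]),px([.58,.0,.05]))
s=arm.get_state(); print(s["t"],s["eef_pos"],s["ee_rot"],s["force"],s["width"])
E
python3 m.py p1
```

```text
wrist tab (np.float64(-63.08042236152738), np.float64(322.7806199726858)) face (np.float64(-65.60505137945188), np.float64(267.2789617362273)) (np.float64(-142.02277646287217), np.float64(262.6760695150789)) (np.float64(48.57279071615898), np.float64(297.66698312915196))
scene tab (np.float64(323.07020307484083), np.float64(253.020508663131)) face (np.float64(314.9499829160521), np.float64(262.4792508884487)) (np.float64(332.4111996054116), np.float64(273.93457685426307)) (np.float64(302.46376532557184), np.float64(249.801442559713))
side tab (np.float64(331.8960108258218), np.float64(242.4306595081126)) face (np.float64(340.8571223251352), np.float64(241.76824827042265)) (np.float64(334.67630036928495), np.float64(233.71459763980135)) (np.float64(341.5439200348807), np.float64(255.9344363872201))
4.3 [ 0.59114313 -0.15258426  0.06701233] [-3.13960449e+00 -2.09519200e-03  9.46545739e-03] [-1.3692185   9.34100433  6.03356818] 0.019048397317041093
```

```bash
python3 - <<'E'
from h import *
a=np.load("p1_scene.npz"); b=np.load("p1_side.npz")
A=cv2.resize(a["frame"][235:300,280:365,::-1],None,fx=7,fy=7,interpolation=cv2.INTER_CUBIC)[:455]
B=cv2.resize(b["frame"][220:270,310:360,::-1],None,fx=4,fy=9.1,interpolation=cv2.INTER_CUBIC)
B=cv2.resize(b["frame"][222:267,315:360,::-1],(455,455),interpolation=cv2.INTER_CUBIC)
A=cv2.resize(A,(340*455//260,455)); im=np.hstack([A,B]); im=cv2.resize(im,(800,int(455*800/im.shape[1])))
print(im.shape); cv2.imwrite("pics/p1.png",im)
E
```

```text
(346, 800, 3)
```

View pics/p1.png

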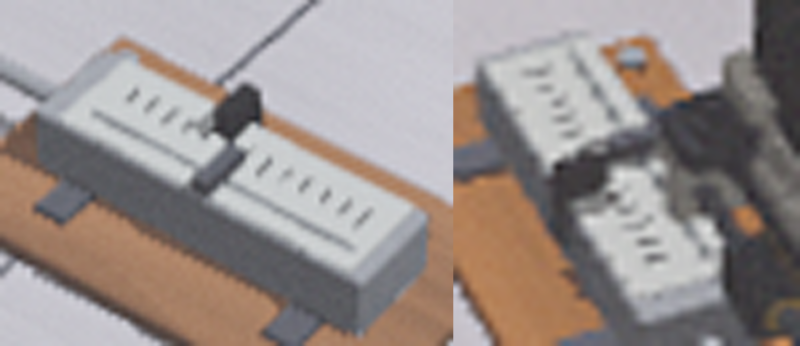

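In the scene crop the pointer (218,168 in the crop) is just short of level with the tab (238,110). I'll fit box silhouettes in the images to get the remaining distance.

```bash
cat > fit.py <<'E'
from h import *
from scipy.optimize import minimize
C=np.array([.5875,.0628]); th=.0105; ex=np.array([-np.sin(th),np.cos(th)]); ey=np.array([-np.cos(th),-np.sin(th)])
S=6
def fit(f,box,x0,y0,dim,z0,z1,thr,pad=9):
    def corners(x,y):
        P=[]
        for i in(-1,1):
            for j in(-1,1):
                for z in(z0,z1):
                    q=C+ex*(x+i*dim[0]/2)+ey*(y+j*dim[1]/2); P.append([*q,z])
        P=np.c_[np.array(P),np.ones(8)]@f["view"].T
        return np.c_[f["fx"]*P[:,0]/P[:,2]+f["cx"],f["fy"]*P[:,1]/P[:,2]+f["cy"]]
    c=corners(x0,y0); u0,v0=np.floor(c.min(0)-pad).astype(int); u1,v1=np.ceil(c.max(0)+pad).astype(int)
    g=f["frame"][v0:v1,u0:u1].max(-1).astype(np.float32)
    w=np.clip((thr[1]-g)/(thr[1]-thr[0]),0,1)   # soft darkness
    def model(p):
        c=(corners(*p)-[u0,v0]+.5)*S
        m=np.zeros((g.shape[0]*S,g.shape[1]*S),np.uint8)
        cv2.fillConvexPoly(m,cv2.convexHull(np.round(c*16).astype(np.int32)),255,cv2.LINE_AA,4)
        return cv2.resize(m,(g.shape[1],g.shape[0]),interpolation=cv2.INTER_AREA)/255.
    def cost(p):
        m=model(p); return 1-np.minimum(m,w).sum()/np.maximum(m,w).sum()
    best=min(((cost((x,y)),x,y) for x in x0+np.arange(-.010,.0101,.001) for y in y0+np.arange(-.006,.0061,.002)))
    r=minimize(cost,best[1:],method="Nelder-Mead",options=dict(initial_simplex=[best[1:],(best[1]+.002,best[2]),(best[1],best[2]+.002)],xatol=1e-4))
    return (r.x*1000).round(2),round(r.fun,3)
def run(f,px,tag,tz0=.046):
    print(tag,"ptr",fit(f,0,px,-.012,(.008,.026),.048,.056,(95,170)),"tab",fit(f,0,-.0106,.018,(.010,.022),tz0,.063,(60,140)))
E
python3 - <<'E'
from fit import *
d=np.load("f1.npz"); a={k[2:]:d[k] for k in d.files if k[0]=="a"}; b={k[2:]:d[k] for k in d.files if k[0]=="b"}
run(a,.065,"scene home"); run(b,.065,"side home"); run(dict(np.load("w1.npz")),.065,"wrist home"); run(dict(np.load("p1_scene.npz")),.0043,"scene p1")
E
```

```text
scene home ptr (array([ 66.71, -39.99]), np.float64(0.813)) tab (array([-8.96, 17.2 ]), np.float64(0.361))
side home ptr (array([ 63.23, -10.35]), np.float64(0.742)) tab (array([-12.1 ,  23.75]), np.float64(0.691))
wrist home ptr (array([ 62.47, -15.15]), np.float64(0.411)) tab (array([-10.72,  16.41]), np.float64(0.223))
scene p1 ptr (array([  5.44, -38.72]), np.float64(0.821)) tab (array([-8.2 , 15.69]), np.float64(0.492))
```

```bash
python3 - <<'E'
s=open("fit.py").read()
s=s.replace("    def model(p):","""    # ignore pixels off the white face for the pointer
    if z1<.06:
        for i in range(g.shape[0]):
            for j in range(g.shape[1]):
                q=ray(f,u0+j,v0+i,.050)[:2]-C
                if abs(q@ey+.0)>.022 or abs(q@ex)>.075 or q@ey>.003: w[i,j]=0
    def model(p):""")
s=s.replace("np.arange(-.006,.0061,.002)","np.arange(-.003,.0031,.001)")
open("fit.py","w").write(s)
E
python3 - <<'E'
from fit import *
d=np.load("f1.npz"); a={k[2:]:d[k] for k in d.files if k[0]=="a"}; b={k[2:]:d[k] for k in d.files if k[0]=="b"}
run(a,.065,"scene home"); run(b,.065,"side home"); run(dict(np.load("w1.npz")),.065,"wrist home"); run(dict(np.load("p1_scene.npz")),.0043,"scene p1")
E
```

```text
scene home ptr (array([ 64.27, -10.57]), np.float64(0.358)) tab (array([-8.73, 16.87]), np.float64(0.362))
side home ptr (array([62.1, -9.1]), np.float64(0.404)) tab (array([-12.05,  23.76]), np.float64(0.691))
wrist home ptr (array([ 62.98, -10.22]), np.float64(0.368)) tab (array([-10.74,  16.9 ]), np.float64(0.223))
scene p1 ptr (array([  4.22, -11.35]), np.float64(0.461)) tab (array([-8.2 , 15.69]), np.float64(0.492))
```

>>> jog_arm([
  {"dx":0,"dy":3,"dz":0,"rx":0,"ry":0,"rz":0,"gripper":0.9},
  {"dx":0,"dy":6,"dz":0,"rx":0,"ry":0,"rz":0,"gripper":0.9},
  {"dx":0,"dy":9,"dz":0,"rx":0,"ry":0,"rz":0,"gripper":0.9},
  {"dx":0,"dy":12,"dz":0,"rx":0,"ry":0,"rz":0,"gripper":0.9},
  {"dx":0,"dy":14,"dz":0,"rx":0,"ry":0,"rz":0,"gripper":0.9},
  {"dx":0,"dy":14,"dz":0,"rx":0,"ry":0,"rz":0,"gripper":0.9},
  {"dx":0,"dy":14,"dz":0,"rx":0,"ry":0,"rz":0,"gripper":0.9},
  {"dx":0,"dy":14,"dz":0,"rx":0,"ry":0,"rz":0,"gripper":0.9},
])

```text
t: 4.97
eef_pos: [0.5913, -0.1659, 0.067]
ee_rot: [-3.139, -0.002, 0.01]
force: [-2.1, 11.8, 5.5]
width: 0.019
gripper_force: 35.0
```

```bash
python3 - <<'E'
from fit import *
f=grab("scene"); g=grab("side"); np.savez("p2_scene.npz",**f); np.savez("p2_side.npz",**g)
s=arm.get_state(); print(s["t"],s["eef_pos"],s["force"],s["width"])
run(f,-.0106,"scene p2")
# overlay: centre plane lines of constant scale x, at pointer top height and tab top height
im=cv2.resize(f["frame"][238:288,295:355,::-1],None,fx=13,fy=11.9,interpolation=cv2.INTER_CUBIC)
fx,fy=13,11.9
def px(x,y,z):
    q=f["view"]@np.r_[C+ex*x+ey*y,z,1]; return (int((f["fx"]*q[0]/q[2]+f["cx"]-295+.5)*fx),int((f["fy"]*q[1]/q[2]+f["cy"]-238+.5)*fy))
h=s["eef_pos"][1]
for x,col in((-.0107,(0,255,0)),):
    for dx in(-.004,.004): cv2.line(im,px(x+dx,-.025,.056),px(x+dx,.001,.056),(0,0,255),1)
    for dx in(-.005,.005): cv2.line(im,px(x+dx,.007,.063),px(x+dx,.029,.063),(0,255,0),1)
cv2.imwrite("pics/p2.png",im); print(im.shape)
E
```

```text
5.0667 [ 0.59131885 -0.16585825  0.06698812] [-0.75105881 11.42205928  5.5929    ] 0.01906201129089251
scene p2 ptr (array([ -8.86, -11.99]), np.float64(0.446)) tab (array([-7.86, 15.17]), np.float64(0.493))
(595, 780, 3)
```

View pics/p2.png

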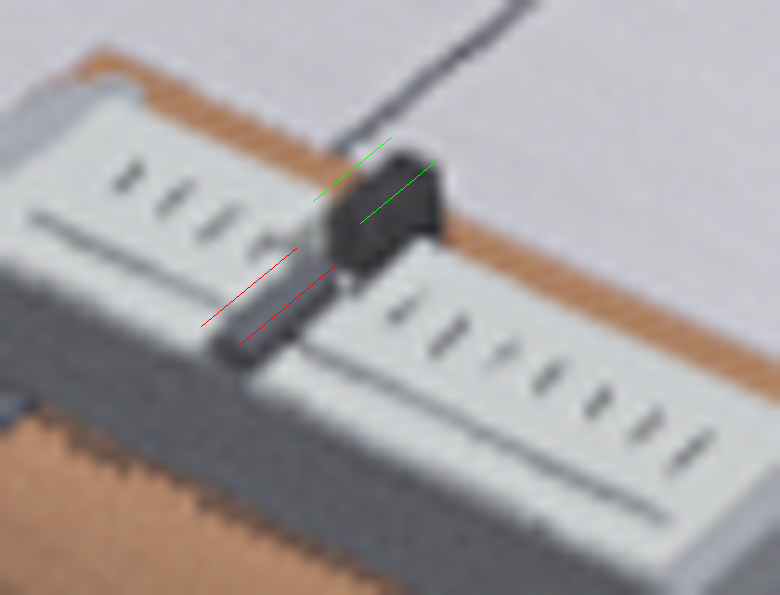

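The overlay lines are offset about 2 mm by calibration, and the pointer and tab look close to level. The face ticks (0–120 mm of draw) give a camera-independent ruler, so I'll use them to settle it.

```bash
python3 - <<'E'
from fit import *
from scipy.signal import find_peaks
from scipy.ndimage import map_coordinates
def rect(f,z,xs,ys):
    X,Y=np.meshgrid(xs,ys); q=C+X[...,None]*ex+Y[...,None]*ey
    P=np.concatenate([q,np.full(X.shape+(1,),z),np.ones(X.shape+(1,))],-1)@f["view"].T
    u=f["fx"]*P[...,0]/P[...,2]+f["cx"]; v=f["fy"]*P[...,1]/P[...,2]+f["cy"]
    return map_coordinates(f["frame"].mean(-1).astype(float),[v,u],order=1)
xs=np.arange(-.08,.08,.00025)
F={"wrist":dict(np.load("w1.npz")),"home":{k[2:]:v for k,v in np.load("f1.npz").items() if k[0]=="a"},"p1":dict(np.load("p1_scene.npz")),"p2":dict(np.load("p2_scene.npz"))}
tiles=[]
for n,f in F.items():
    prof=rect(f,.0465,xs,np.arange(.003,.008,.0005)).mean(0)
    pk,_=find_peaks(-prof,prominence=6); print(n,"ticks",(xs[pk]*1000).round(1))
    for z,ys,lab in((.0465,np.arange(-.026,.03,.00025),"face"),):
        tiles.append(rect(f,z,xs,ys))
    # pointer edges on its top plane, tab edges on its top plane
    e=rect(f,.056,xs,np.arange(-.020,-.004,.0005)).mean(0); t=rect(f,.063,xs,np.arange(.012,.024,.0005)).mean(0)
    for nm,p in(("ptr",e),("tab",t)):
        g=np.gradient(cv2.GaussianBlur(p[None],(0,0),3)[0]); a=find_peaks(-g,prominence=.5)[0]; b=find_peaks(g,prominence=.5)[0]
        print("  ",nm,"fall",[(round(xs[i]*1e3,1),round(g[i],1)) for i in a if abs(g[i])>1.5],"rise",[(round(xs[i]*1e3,1),round(g[i],1)) for i in b if abs(g[i])>1.5])
f=F["p2"]
T=[tiles[0],tiles[3],rect(f,.056,xs,np.arange(-.026,.03,.00025))]
im=np.vstack([cv2.resize(t.astype(np.float32),(780,195)) for t in T]); cv2.imwrite("pics/rect.png",im)
E
```

```text
wrist ticks [-55.  -45.  -35.2 -25.2 -15.2  -5.2   4.8  14.5  24.8  34.8  44.5  54.8
  64.5]
   ptr fall [(np.float64(49.3), np.float64(-9.4)), (np.float64(55.3), np.float64(-8.1)), (np.float64(74.3), np.float64(-3.7))] rise [(np.float64(-74.5), np.float64(4.4)), (np.float64(60.0), np.float64(7.5)), (np.float64(68.0), np.float64(11.1)), (np.float64(76.8), np.float64(3.5))]
   tab fall [(np.float64(-30.0), np.float64(-5.3)), (np.float64(-20.0), np.float64(-6.9)), (np.float64(21.0), np.float64(-2.8))] rise [(np.float64(-76.5), np.float64(2.6)), (np.float64(-13.2), np.float64(2.1)), (np.float64(-5.5), np.float64(12.5)), (np.float64(24.5), np.float64(2.4)), (np.float64(71.0), np.float64(6.3))]
home ticks [-55.7 -46.  -35.5 -25.7 -16.7  -6.    3.8  14.3  24.3  34.3  44.8  63.8]
   ptr fall [(np.float64(60.8), np.float64(-5.0)), (np.float64(68.3), np.float64(-1.7))] rise [(np.float64(-66.2), np.float64(1.8)), (np.float64(73.0), np.float64(6.7))]
   tab fall [(np.float64(-72.2), np.float64(-2.1)), (np.float64(-22.5), np.float64(-1.9)), (np.float64(-12.7), np.float64(-4.4))] rise [(np.float6
[... 406 characters left out ...]
(np.float64(-12.7), np.float64(-4.9))] rise [(np.float64(-18.5), np.float64(2.0)), (np.float64(5.5), np.float64(2.6))]
p2 ticks [-55.7 -46.  -35.5 -25.7 -11.2   3.8  14.3  24.3  34.3  44.8  54.8  64. ]
   ptr fall [(np.float64(-12.7), np.float64(-5.4)), (np.float64(-5.2), np.float64(-1.9))] rise [(np.float64(-66.2), np.float64(1.9)), (np.float64(-0.2), np.float64(6.6))]
   tab fall [(np.float64(-72.2), np.float64(-2.1)), (np.float64(-22.5), np.float64(-2.1)), (np.float64(-12.7), np.float64(-4.7))] rise [(np.float64(-18.7), np.float64(2.0)), (np.float64(1.0), np.float64(2.6))][ WARN:0@1.947] global loadsave.cpp:1063 imwrite_ Unsupported depth image for selected encoder is fallbacked to CV_8U.
```

View pics/rect.png

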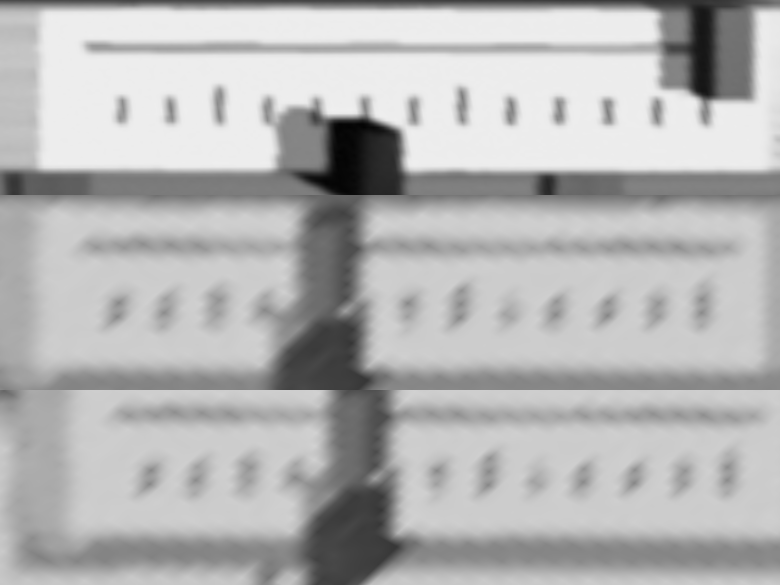

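The ruler puts the tab at about 74.2 mm of draw and the pointer at about 73.5–74 mm. I'll nudge by 0.5 mm, then hold for more than 2 s.

>>> jog_arm([
  {"dx":0,"dy":0.5,"dz":0,"rx":0,"ry":0,"rz":0,"gripper":0.9},
  {"dx":0,"dy":0.5,"dz":0,"rx":0,"ry":0,"rz":0,"gripper":0.9},
  {"dx":0,"dy":0.5,"dz":0,"rx":0,"ry":0,"rz":0,"gripper":0.9},
  {"dx":0,"dy":0.5,"dz":0,"rx":0,"ry":0,"rz":0,"gripper":0.9},
  {"dx":0,"dy":0.5,"dz":0,"rx":0,"ry":0,"rz":0,"gripper":0.9},
  {"dx":0,"dy":0.5,"dz":0,"rx":0,"ry":0,"rz":0,"gripper":0.9},
  {"dx":0,"dy":0.5,"dz":0,"rx":0,"ry":0,"rz":0,"gripper":0.9},
  {"dx":0,"dy":0.5,"dz":0,"rx":0,"ry":0,"rz":0,"gripper":0.9},
])

```text
t: 5.73
eef_pos: [0.5914, -0.1663, 0.067]
ee_rot: [-3.139, -0.002, 0.01]
force: [-1.8, 12.0, 6.5]
width: 0.0188
gripper_force: 35.0
```

>>> jog_arm([
  {"dx":0,"dy":0,"dz":0,"rx":0,"ry":0,"rz":0,"gripper":0.9},
  {"dx":0,"dy":0,"dz":0,"rx":0,"ry":0,"rz":0,"gripper":0.9},
  {"dx":0,"dy":0,"dz":0,"rx":0,"ry":0,"rz":0,"gripper":0.9},
  {"dx":0,"dy":0,"dz":0,"rx":0,"ry":0,"rz":0,"gripper":0.9},
  {"dx":0,"dy":0,"dz":0,"rx":0,"ry":0,"rz":0,"gripper":0.9},
  {"dx":0,"dy":0,"dz":0,"rx":0,"ry":0,"rz":0,"gripper":0.9},
  {"dx":0,"dy":0,"dz":0,"rx":0,"ry":0,"rz":0,"gripper":0.9},
  {"dx":0,"dy":0,"dz":0,"rx":0,"ry":0,"rz":0,"gripper":0.9},
])

```text
t: 6.4
eef_pos: [0.5913, -0.1663, 0.067]
ee_rot: [-3.139, -0.002, 0.01]
force: [-1.1, 11.6, 6.8]
width: 0.0192
gripper_force: 35.0
```

>>> jog_arm([
  {"dx":0,"dy":0,"dz":0,"rx":0,"ry":0,"rz":0,"gripper":0.9},
  {"dx":0,"dy":0,"dz":0,"rx":0,"ry":0,"rz":0,"gripper":0.9},
  {"dx":0,"dy":0,"dz":0,"rx":0,"ry":0,"rz":0,"gripper":0.9},
  {"dx":0,"dy":0,"dz":0,"rx":0,"ry":0,"rz":0,"gripper":0.9},
  {"dx":0,"dy":0,"dz":0,"rx":0,"ry":0,"rz":0,"gripper":0.9},
  {"dx":0,"dy":0,"dz":0,"rx":0,"ry":0,"rz":0,"gripper":0.9},
  {"dx":0,"dy":0,"dz":0,"rx":0,"ry":0,"rz":0,"gripper":0.9},
  {"dx":0,"dy":0,"dz":0,"rx":0,"ry":0,"rz":0,"gripper":0.9},
])

```text
t: 7.07
eef_pos: [0.5913, -0.1663, 0.067]
ee_rot: [-3.139, -0.002, 0.01]
force: [-1.0, 12.2, 6.0]
width: 0.0192
gripper_force: 35.0
```

>>> jog_arm([
  {"dx":0,"dy":0,"dz":0,"rx":0,"ry":0,"rz":0,"gripper":0.9},
  {"dx":0,"dy":0,"dz":0,"rx":0,"ry":0,"rz":0,"gripper":0.9},
  {"dx":0,"dy":0,"dz":0,"rx":0,"ry":0,"rz":0,"gripper":0.9},
  {"dx":0,"dy":0,"dz":0,"rx":0,"ry":0,"rz":0,"gripper":0.9},
  {"dx":0,"dy":0,"dz":0,"rx":0,"ry":0,"rz":0,"gripper":0.9},
  {"dx":0,"dy":0,"dz":0,"rx":0,"ry":0,"rz":0,"gripper":0.9},
  {"dx":0,"dy":0,"dz":0,"rx":0,"ry":0,"rz":0,"gripper":0.9},
  {"dx":0,"dy":0,"dz":0,"rx":0,"ry":0,"rz":0,"gripper":0.9},
])

```text
t: 7.73
eef_pos: [0.5913, -0.1663, 0.067]
ee_rot: [-3.139, -0.002, 0.01]
force: [-0.7, 11.1, 5.5]
width: 0.0191
gripper_force: 35.0
```

```bash
python3 - <<'E'
from h import *
f=grab("scene"); np.savez("p3_scene.npz",**f)
s=arm.get_state(); print(s["t"],s["eef_pos"],s["ee_rot"],s["force"],s["width"])
E
```

```text
7.7833 [ 0.59135481 -0.16627261  0.06701547] [-3.13922277e+00 -2.16138955e-03  1.01382417e-02] [-1.78259495 11.29937472  5.50618144] 0.01894924715593672
```

Held steadily for about 2.7 s with an 11–12 N reading, which matches the spring at that draw. Now I'll ease it home slowly.

>>> jog_arm([
  {"dx":0,"dy":-2,"dz":0,"rx":0,"ry":0,"rz":0,"gripper":0.9},
  {"dx":0,"dy":-5,"dz":0,"rx":0,"ry":0,"rz":0,"gripper":0.9},
  {"dx":0,"dy":-8,"dz":0,"rx":0,"ry":0,"rz":0,"gripper":0.9},
  {"dx":0,"dy":-12,"dz":0,"rx":0,"ry":0,"rz":0,"gripper":0.9},
  {"dx":0,"dy":-16,"dz":0,"rx":0,"ry":0,"rz":0,"gripper":0.9},
  {"dx":0,"dy":-20,"dz":0,"rx":0,"ry":0,"rz":0,"gripper":0.9},
  {"dx":0,"dy":-24,"dz":0,"rx":0,"ry":0,"rz":0,"gripper":0.9},
  {"dx":0,"dy":-28,"dz":0,"rx":0,"ry":0,"rz":0,"gripper":0.9},
])

```text
t: 8.45
eef_pos: [0.5909, -0.1387, 0.067]
ee_rot: [-3.14, -0.002, 0.01]
force: [-0.9, 8.6, 5.3]
width: 0.0194
gripper_force: 35.0
```

>>> jog_arm([
  {"dx":0,"dy":-4,"dz":0,"rx":0,"ry":0,"rz":0,"gripper":0.9},
  {"dx":0,"dy":-8,"dz":0,"rx":0,"ry":0,"rz":0,"gripper":0.9},
  {"dx":0,"dy":-12,"dz":0,"rx":0,"ry":0,"rz":0,"gripper":0.9},
  {"dx":0,"dy":-16,"dz":0,"rx":0,"ry":0,"rz":0,"gripper":0.9},
  {"dx":0,"dy":-20,"dz":0,"rx":0,"ry":0,"rz":0,"gripper":0.9},
  {"dx":0,"dy":-23,"dz":0,"rx":0,"ry":0,"rz":0,"gripper":0.9},
  {"dx":0,"dy":-26,"dz":0,"rx":0,"ry":0,"rz":0,"gripper":0.9},
  {"dx":0,"dy":-29,"dz":0,"rx":0,"ry":0,"rz":0,"gripper":0.9},
])

```text
t: 9.12
eef_pos: [0.5905, -0.1103, 0.067]
ee_rot: [-3.14, -0.002, 0.01]
force: [-0.5, 4.5, 5.4]
width: 0.0192
gripper_force: 35.0
```

>>> jog_arm([
  {"dx":0,"dy":-3,"dz":0,"rx":0,"ry":0,"rz":0,"gripper":0.9},
  {"dx":0,"dy":-6,"dz":0,"rx":0,"ry":0,"rz":0,"gripper":0.9},
  {"dx":0,"dy":-8,"dz":0,"rx":0,"ry":0,"rz":0,"gripper":0.9},
  {"dx":0,"dy":-10,"dz":0,"rx":0,"ry":0,"rz":0,"gripper":0.9},
  {"dx":0,"dy":-12,"dz":0,"rx":0,"ry":0,"rz":0,"gripper":0.9},
  {"dx":0,"dy":-13,"dz":0,"rx":0,"ry":0,"rz":0,"gripper":0.9},
  {"dx":0,"dy":-14,"dz":0,"rx":0,"ry":0,"rz":0,"gripper":0.9},
  {"dx":0,"dy":-15,"dz":0,"rx":0,"ry":0,"rz":0,"gripper":0.9},
])

```text
t: 9.78
eef_pos: [0.5903, -0.096, 0.067]
ee_rot: [-3.141, -0.001, 0.01]
force: [-1.4, 2.5, 5.3]
width: 0.0192
gripper_force: 35.0
```

>>> jog_arm([
  {"dx":0,"dy":-1,"dz":0,"rx":0,"ry":0,"rz":0,"gripper":0.9},
  {"dx":0,"dy":-2,"dz":0,"rx":0,"ry":0,"rz":0,"gripper":0.9},
  {"dx":0,"dy":-3,"dz":0,"rx":0,"ry":0,"rz":0,"gripper":0.9},
  {"dx":0,"dy":-4,"dz":0,"rx":0,"ry":0,"rz":0,"gripper":0.9},
  {"dx":0,"dy":-4,"dz":0,"rx":0,"ry":0,"rz":0,"gripper":0.9},
  {"dx":0,"dy":-4,"dz":0,"rx":0,"ry":0,"rz":0,"gripper":0.9},
  {"dx":0,"dy":-4,"dz":0,"rx":0,"ry":0,"rz":0,"gripper":0.9},
  {"dx":0,"dy":-4,"dz":0,"rx":0,"ry":0,"rz":0,"gripper":0.9},
])

```text
t: 10.45
eef_pos: [0.5902, -0.0922, 0.067]
ee_rot: [-3.141, -0.001, 0.01]
force: [-1.8, 2.6, 6.0]
width: 0.019
gripper_force: 35.0
```

>>> jog_arm([
  {"dx":0,"dy":-0.4,"dz":0,"rx":0,"ry":0,"rz":0,"gripper":0.9},
  {"dx":0,"dy":-0.8,"dz":0,"rx":0,"ry":0,"rz":0,"gripper":0.9},
  {"dx":0,"dy":-1.2,"dz":0,"rx":0,"ry":0,"rz":0,"gripper":0.9},
  {"dx":0,"dy":-1.5,"dz":0,"rx":0,"ry":0,"rz":0,"gripper":0.9},
  {"dx":0,"dy":-1.5,"dz":0,"rx":0,"ry":0,"rz":0,"gripper":0.9},
  {"dx":0,"dy":-1.5,"dz":0,"rx":0,"ry":0,"rz":0,"gripper":0.9},
  {"dx":0,"dy":-1.5,"dz":0,"rx":0,"ry":0,"rz":0,"gripper":0.9},
  {"dx":0,"dy":-1.5,"dz":0,"rx":0,"ry":0,"rz":0,"gripper":0.9},
])

```text
t: 11.12
eef_pos: [0.5902, -0.092, 0.067]
ee_rot: [3.14, -0.001, 0.01]
force: [-0.3, -4.1, 5.1]
width: 0.0192
gripper_force: 35.0
```

The force flipped sign without further travel, so the handle is on its stop. Now I'll release it and lift away.

>>> jog_arm([
  {"dx":0,"dy":0,"dz":0,"rx":0,"ry":0,"rz":0,"gripper":0.7},
  {"dx":0,"dy":0,"dz":0,"rx":0,"ry":0,"rz":0,"gripper":0.6},
  {"dx":0,"dy":0,"dz":0,"rx":0,"ry":0,"rz":0,"gripper":0.5},
  {"dx":0,"dy":0,"dz":0,"rx":0,"ry":0,"rz":0,"gripper":0.4},
  {"dx":0,"dy":0,"dz":0,"rx":0,"ry":0,"rz":0,"gripper":0.4},
  {"dx":0,"dy":0,"dz":0,"rx":0,"ry":0,"rz":0,"gripper":0.4},
  {"dx":0,"dy":0,"dz":0,"rx":0,"ry":0,"rz":0,"gripper":0.4},
  {"dx":0,"dy":0,"dz":0,"rx":0,"ry":0,"rz":0,"gripper":0.4},
])

```text
t: 11.78
eef_pos: [0.5898, -0.0908, 0.0661]
ee_rot: [3.142, 0.0, 0.01]
force: [-0.1, 0.6, -0.6]
width: 0.0526
gripper_force: 0.0
```

>>> jog_arm([
  {"dx":0,"dy":0,"dz":-4,"rx":0,"ry":0,"rz":0,"gripper":0.4},
  {"dx":0,"dy":0,"dz":-12,"rx":0,"ry":0,"rz":0,"gripper":0.4},
  {"dx":0,"dy":0,"dz":-25,"rx":0,"ry":0,"rz":0,"gripper":0.4},
  {"dx":0,"dy":0,"dz":-45,"rx":0,"ry":0,"rz":0,"gripper":0.4},
  {"dx":0,"dy":0,"dz":-70,"rx":0,"ry":0,"rz":0,"gripper":0.4},
  {"dx":0,"dy":0,"dz":-95,"rx":0,"ry":0,"rz":0,"gripper":0.4},
  {"dx":0,"dy":0,"dz":-120,"rx":0,"ry":0,"rz":0,"gripper":0.4},
  {"dx":0,"dy":0,"dz":-145,"rx":0,"ry":0,"rz":0,"gripper":0.4},
])

```text
t: 12.45
eef_pos: [0.5897, -0.0909, 0.2134]
ee_rot: [-3.142, -0.001, 0.01]
force: [0.8, -0.7, -0.1]
width: 0.0525
gripper_force: 0.0
```

>>> jog_arm([
  {"dx":0,"dy":0,"dz":-5,"rx":0,"ry":0,"rz":0,"gripper":0.4},
  {"dx":0,"dy":0,"dz":-5,"rx":0,"ry":0,"rz":0,"gripper":0.4},
  {"dx":0,"dy":0,"dz":-5,"rx":0,"ry":0,"rz":0,"gripper":0.4},
  {"dx":0,"dy":0,"dz":-5,"rx":0,"ry":0,"rz":0,"gripper":0.4},
  {"dx":0,"dy":0,"dz":-5,"rx":0,"ry":0,"rz":0,"gripper":0.4},
  {"dx":0,"dy":0,"dz":-5,"rx":0,"ry":0,"rz":0,"gripper":0.4},
  {"dx":0,"dy":0,"dz":-5,"rx":0,"ry":0,"rz":0,"gripper":0.4},
  {"dx":0,"dy":0,"dz":-5,"rx":0,"ry":0,"rz":0,"gripper":0.4},
])

```text
t: 13.12
eef_pos: [0.5896, -0.0909, 0.2156]
ee_rot: [3.141, 0.001, 0.01]
force: [0.7, -0.0, -1.3]
width: 0.0524
gripper_force: 0.0
```

```bash
python3 - <<'E'
from h import *
f=grab("wrist"); save(f,"pics/end.png")
s=arm.get_state(); print(s["t"],s["eef_pos"],s["force"],s["width"])
E
```

```text
13.1667 [ 0.58966918 -0.09087363  0.2157204 ] [-0.77796317  0.51693467 -0.2681376 ] 0.0525304672112644
```

View pics/end.png

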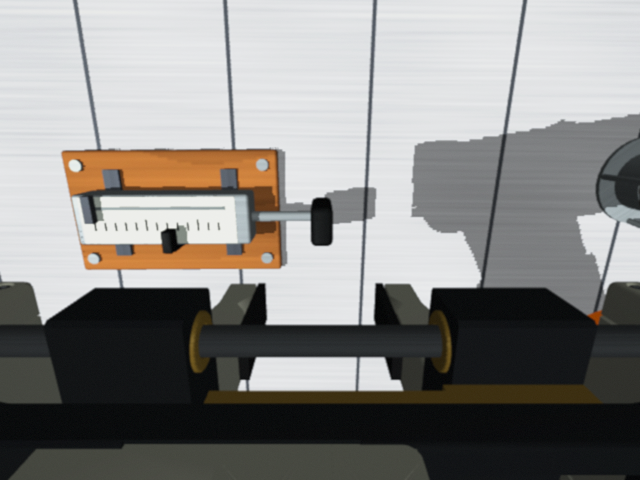

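The handle (321,221) and pointer (88,208) are back home, the tab (169,239) hasn't moved, and the gripper is clear of everything.

```bash
python3 -c "
from station import arm
print(arm.job_done())"
```

```text
the job is handed in; nothing more can be done
None
```

I drew the handle out about 74 mm, level with the tab to within roughly 1 mm by my image measurements, and held it about 2.7 s. I then eased it back onto its stop and let go; the tab did not move, and I handed the job in at about 13 s.

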